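Clear the swatch binder and turn its leaf

TASK

A scent-colour swatch binder lies open on the perfume counter, its stiff leaf standing half raised on one side and a blue-lidded tin left on the opposite page. First push the tin off the binder and onto the round green mat beside it; then, with the fingertips, push the leaf over the spine until it lies flat on the page the tin was on. Touch and push only: nothing may be lifted or tipped over, do not fling or slam the leaf, leave the two bottles and the flask where they are, and finish clear of everything.

Things in the scene. Friction and masses are not known exactly. Their poses are not given: they have to be found in the camera images.
- binder: Black binder board lying fixed on the counter, 180 mm along its x, 280 mm along its y, 6 mm thick. Origin: centre of its underside. The spine runs along its x axis through the middle; the page at +y is the one the tin starts on (the leaf must end there); the page at -y carries the colour chart and starts under the leaf.
- spine (a point): Middle of the leaf's hinge axis, 9.5 mm above the counter over the binder's origin; axes as the binder's. Steel hinge bosses at both ends of the spine reach 18 mm above the counter.
- leaf_tab (a point): Middle of the outer end of the leaf's purple tab, in the leaf's mid-plane, 144 mm from the hinge axis. The leaf is 150 mm along the spine, reaches 130 mm from the hinge axis and is 5 mm thick; its tab, 44 mm wide, stands out to 144 mm at mid-length.
- leaf (a joint): Angle of the stiff white leaf about the spine (rad): 0 lying flat on the -y page, 1.57 upright, 3.14 flat on the +y page (end of travel; the leaf's mid-plane is then 9.5 mm above the counter). Starts half raised on the -y side, at 0.5 to 0.95. The hinge is stiff: the leaf stays at any angle it is left at; about 2 N at its outer edge turns it.
- mat: Round green mat, 120 mm diameter, paper-thin and flush with the counter (nothing catches on it), beside the binder's +y edge. Origin: its centre. The tin belongs here, standing flat within its outline.
- tin: Round closed tin, black with a blue lid, 70 mm diameter, 32 mm tall, about 0.12 kg, standing loose on the +y page (on the 6 mm board) at the start. Origin: centre of its underside.
- tin_center (a point): Centre of the tin, 16 mm above its underside.
- amber_bottle: Bystander: amber glass bottle with a black cap, 44 mm diameter, 85 mm tall, on the counter. Origin: centre of its underside.
- purple_bottle: Bystander: purple bottle with a black cap, 40 mm diameter, 90 mm tall, on the counter. Origin: centre of its underside.
- flask: Bystander: small stoppered orange flask with a long neck, 56 mm diameter, 95 mm tall, on the counter. Origin: centre of its underside.
Not all that is in view belongs to the job. There is more than one size of the tin; the job needs the smallest.

How it is judged (in metres and radians):
On the way, in this order (a step that is already met when the one before it is completed fails the run):
1. the tin has been pushed off the binder and stands flat on the mat (horizontal distance between tin and mat below 0.03 m and height (world z) of tin between -0.01 and 0.003 m and angle between tin's own z axis and vertical below 0.06 rad), for 0.2 s.
2. the leaf lies flat on the page that was cleared (value of joint leaf above 3.04 rad), for 0.2 s.
At the end, for the whole second after the job is handed in: The leaf rests flat on the +y page (within 0.1 rad of the end of its travel); the tin stands at rest and flat on the counter, off the binder, within 30 mm of the mat's centre (under 3 mm up, tilt under 0.06 rad); bottles and flask are within 15 mm of where they stood (all of step 1 and value of joint leaf above 3.04 rad and velocity of joint leaf between -0.1 and 0.1 rad/s and linear speed of tin below 0.02 m/s and distance of each of amber_bottle, purple_bottle, flask from where it was at the start of the episode below 0.015 m); the robot touches nothing.
It fails at once if the tin is lifted (underside centre more than 16 mm above the counter, 10 mm above the board) (height (world z) of tin above 0.016 m).
It fails at once if the tin is tipped by more than 0.5 rad (angle between tin's own z axis and vertical above 0.5 rad).
It fails at once if the leaf is flung or slammed (faster than 5 rad/s) (velocity of joint leaf above 5 rad/s or velocity of joint leaf below -5 rad/s).
It fails at once if a bottle or the flask is moved by more than 15 mm, lifted or tipped (distance of any of amber_bottle, purple_bottle, flask from where it was at the start of the episode above 0.015 m or angle between any of amber_bottle, purple_bottle, flask's own z axis and vertical above 0.3 rad).
It also fails if it takes over 54 s, if anything falls off the work surface, if the arm or the gripper's body presses on something with over 40 N, if the wrist force passes 120 N, or if a joint passes its speed limit or range.

ROBOT

A 6-joint arm with a two-finger parallel gripper is mounted at the origin on the work surface. World frame = base frame: x ahead of the robot, y to its left, z up, the work surface at z = 0. Lengths are in mm, angles in rad, forces in N, time in s.
With the tool pointing down it reaches from about 275 to 975 mm from the base axis. Payload 8.4 kg.
Tool frame: the origin (TCP) lies midway between the tips of the shut fingers; the grasp point (between the pads) lies 19 mm behind it (manip.grasp_offset is the distance from the TCP to the grasp point, in mm); x points along the fingers, y is the direction in which the jaws open and shut, and the axes are right-handed (so a half turn about x gives the same grasp; the last joint's range is limited). The gripper opens to 92 mm and grips with 3 to 60 N. Pads are 20 mm wide; open, the fingers measure 128 mm over their backs; the gripper's body (75 mm by 189 mm) begins 69 mm behind the grasp point.
Start: joints at [-1.227, 0.353, 1.633, -0, 1.155, -0.002], TCP at [211.842, -588.006, 214.583] pointing down, gripper open.
Joint ranges: [-2.63, 2.63], [-0.92, 2.1], [0.06, 2.66], [-1.3, 4.44], [0, 2.69], [-3.02, 3.02]. Speed limits (rad/s): [2.22, 2.22, 2.79, 3.14, 3.14, 3.14].

INTERFACE

Orientations are given as [roll, pitch, yaw] about the fixed x, y, z axes, in that order (R = Rz(yaw) Ry(pitch) Rx(roll)).
In Python, from rig import manip, snapshot, camera_params gives the robot as it stands. The module is installed in compiled form; this text tells all that it offers. Calls block until the motion is done:
- manip.move_to(position, orientation): joint-space move of the TCP to a pose.
- manip.movel(position, feed=150, attitude=None, threshold=None): straight line of the TCP; attitude=None keeps the orientation; feed is the mean speed in mm/s. With threshold (N) it stops when the force on the tool has changed by that much, and returns True; else False.
- manip.move_joints(angles): joint-space move.
- manip.set_gripper(opening, grasp_force=None): finger opening in mm; grasp_force is the grip in N (None keeps the last); returns when the fingers have stopped.
- manip.hold(seconds).
- manip.inverse_kinematics(position, orientation): joint angles nearest the present ones, or None.
- manip.state(): the state.
- snapshot(name): name is "scene" or "side" or "wrist"; returns (picture, depth): 400x640x3 uint8, blue, green, red; 400x640 float32, mm along the optical axis (not along the pixel's ray), 0 where there is no reading.
- camera_params(name): a dict with "fx", "fy", "cx", "cy" (pixels), "k1" (the pictures are not rectified: a ray, as slopes to the right and down, at radius r is drawn at 1 + k1 r^2 times it, then the intrinsics apply), "xyz" and "attitude" of the camera in the world; the wrist camera has in their place "T_tool_cam" (4x4, takes a point from camera to tool coordinates, whose origin is the TCP and whose axes are the tool frame's). Camera axes: x right, y down, z forward; pixel columns grow to the right and rows downward; lengths in mm; the calibration is good to about 2 mm. A picture is of the moment at which its call begins: read the wrist's pose just before it. camera_params takes no time and is no camera call.
A pose or a line that the arm cannot do raises manip.PlanningError and nothing moves.
- manip.job_done(): hands the job in, once; it reports no verdict.
The state is a dict: "clock": time; "joint_positions": joint angles; "dq": joint speeds; "tau": joint torques, N m; "position": TCP position; "ee_rot": TCP orientation; "force": force on the tool from outside, world axes, zero at the start; "wrist_torque": the same for the moment, N m; "width": finger opening in mm.
Only numpy, scipy, OpenCV 4.12 (cv2) and the standard library are available. Lean on these libraries where they do the work, as an engineer would, in place of code of your own. Each camera call takes 0.05 s, during which the arm holds its last target.

## Working session

There is one attempt and no reset: what is moved stays moved. The work goes in short steps, each a Python script; the robot and the scene stay as the last script left them, time stands still between calls to the robot, and variables do not carry over. Pictures are saved under pics/ and viewed, and the job is handed in when it is done.

```bash
mkdir -p pics; ls
python3 - <<'E'
from rig import manip,snapshot,camera_params
import cv2,numpy as np
for n in ("scene","side","wrist"):
    st=manip.state()
    p,d=snapshot(n); cv2.imwrite(f"pics/{n}0.png",p); np.save(f"pics/{n}0.npy",d)
    print(n,camera_params(n))
print(manip.state(),manip.grasp_offset)
E
```

```text
pics
scene {'fx': 468.24683141734226, 'fy': 468.24683141734226, 'cx': 310.59613671180176, 'cy': 200.42302703135627, 'k1': -0.0534542425526859, 'xyz': array([1132.23012505,  808.8444433 , 1045.04354474]), 'attitude': array([-2.39192856,  0.00479351,  2.49489954])}
side {'fx': 470.71128706624916, 'fy': 470.71128706624916, 'cx': 311.8330328342481, 'cy': 205.94705419757463, 'k1': -0.14103431431892352, 'xyz': array([437.1961715 , 793.31355202, 837.50191466]), 'attitude': array([-2.38131048, -0.01661681, -2.95867392])}
wrist {'fx': 324.61593020949664, 'fy': 324.61593020949664, 'cx': 318.1953798695639, 'cy': 202.9708915276701, 'k1': -0.04425180948511163, 'T_tool_cam': array([[ 3.88661727e-04, -2.72021295e-01,  9.62291153e-01,
        -1.71195247e+02],
       [ 9.99999757e-01, -4.51406952e-04, -5.31496039e-04,
        -5.01549252e-01],
       [ 5.78963157e-04,  9.62291126e-01,  2.72021054e-01,
        -7.64041917e+01],
       [ 0.00000000e+00,  0.00000000e+00,  0.00000000e+00,
         1.00000000e+00]])}
{'clock': 0.15, 'joint_positions': array([-1.22739721e+00,  3.53505731e-01,  1.63395704e+00, -1.41788000e-05,
        1.15518155e+00, -2.39616650e-03]), 'dq': array([ 0.00089538, -0.00162499, -0.00296548,  0.00143464,  0.00041682,
        0.00214675]), 'tau': array([-3.33317928e-06, -5.94202638e+01, -3.34468818e+01,  6.96826936e-02,
        2.03812803e-02, -8.33825084e-05]), 'position': array([ 211.71296674, -587.65359504,  214.02840972]), 'ee_rot': array([-1.56086433,  1.56974459,  1.92652934]), 'force': array([ 0.48625277, -1.17897499, -0.39039709]), 'wrist_torque': array([ 0.02486717, -0.03176028, -0.04481401]), 'width': 91.58759963699141} 18.700000000000003
```

View pics/scene0.png

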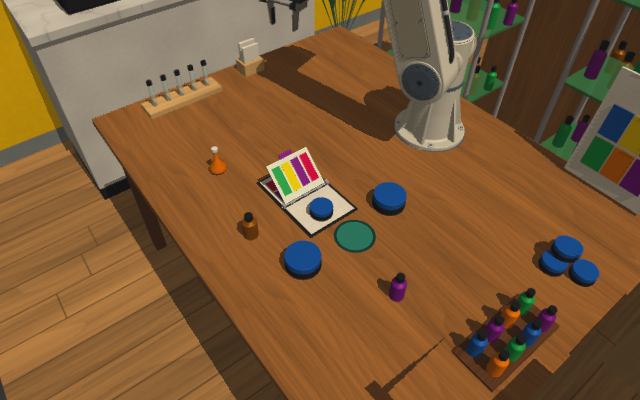

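View pics/side0.png

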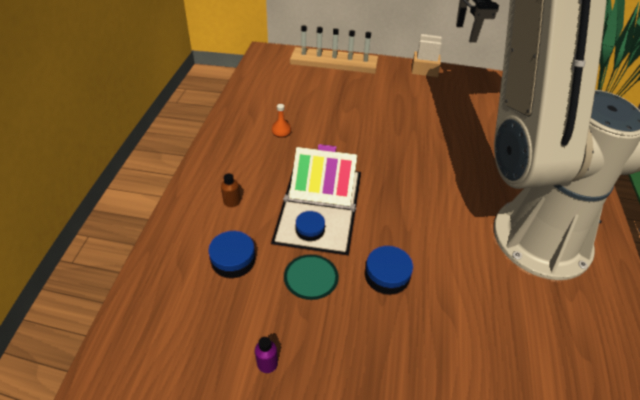

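View pics/wrist0.png

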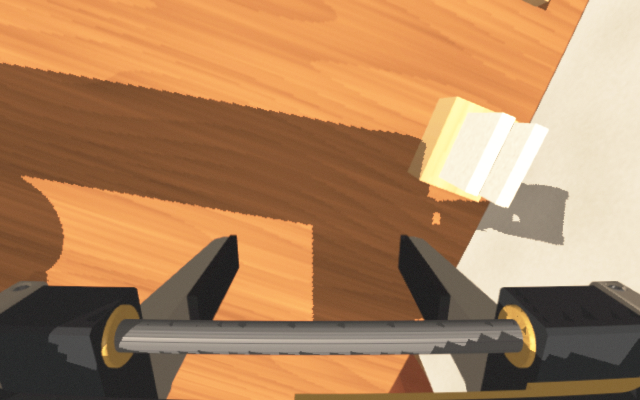

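The scene view shows the binder near (308,195) with its tin at (321,208), the mat at (355,236) and the leaf raised away from the camera, with its purple tab at (287,155). The side view shows the tin at (310,224), the mat at (311,276) and the tab at (327,148). Two larger tins flank the mat. Next I measure positions by masks and rays.

```bash
cat > h.py <<'E'
import numpy as np,cv2
from scipy.spatial.transform import Rotation as Ro
from rig import manip,snapshot,camera_params
def cam(n,tool=None):
    c=camera_params(n)
    if 'xyz' in c: return c,Ro.from_euler('xyz',c['attitude']).as_matrix(),np.array(c['xyz'])
    T=np.array(c['T_tool_cam']); p,r=tool; R=Ro.from_euler('xyz',r).as_matrix()
    return c,R@T[:3,:3],R@T[:3,3]+p
def rays(C,px):
    c,R,t=C; px=np.atleast_2d(np.asarray(px,float))
    K=np.array([[c['fx'],0,c['cx']],[0,c['fy'],c['cy']],[0,0,1]])
    u=cv2.undistortPoints(px.reshape(-1,1,2),K,np.array([c['k1'],0,0,0.])).reshape(-1,2)
    return np.c_[u,np.ones(len(u))]@R.T
def plane(C,px,z):
    d=rays(C,px); t=C[2]; return t+d*((z-t[2])/d[:,2])[:,None]
def depthpts(C,px,D):
    px=np.atleast_2d(px); z=D[px[:,1].astype(int),px[:,0].astype(int)]
    return (C[2]+rays(C,px)*z[:,None])[z>0]
def tri(Cs,pxs):
    A=np.zeros((3,3));b=np.zeros(3)
    for C,p in zip(Cs,pxs):
        d=rays(C,p)[0];d/=np.linalg.norm(d);M=np.eye(3)-np.outer(d,d);A+=M;b+=M@C[2]
    x=np.linalg.solve(A,b)
    res=[np.linalg.norm(np.cross(rays(C,p)[0]/np.linalg.norm(rays(C,p)[0]),x-C[2])) for C,p in zip(Cs,pxs)]
    return x,res
H={'blue':((105,120,40),(125,255,255)),'green':((70,80,40),(95,255,160)),'purple':((135,100,40),(160,255,255)),'orange':((5,200,150),(14,255,255))}
def blobs(img,col,mn=15):
    m=cv2.inRange(cv2.cvtColor(img,cv2.COLOR_BGR2HSV),*H[col])
    n,l,s,c=cv2.connectedComponentsWithStats(m)
    return [(s[i],c[i],np.argwhere(l==i)[:,::-1]) for i in range(1,n) if s[i][4]>=mn]
E
python3 - <<'E'
from h import *
for n in ("scene","side"):
    im=cv2.imread(f"pics/{n}0.png");D=np.load(f"pics/{n}0.npy");C=cam(n)
    for col in ('blue','green','purple'):
        for s,c,px in blobs(im,col):
            if n=='scene' and (c[0]>430 or c[1]<120): continue
            if n=='side' and c[1]<100: continue
            P=depthpts(C,px,D)
            print(n,col,s[4],c.round(1),'depth med',np.median(P,0).round(1),'top',np.percentile(P[:,2],[5,50,95]).round(1), 'ext',(np.percentile(P,98,axis=0)-np.percentile(P,2,axis=0)).round(0))
    im2=cv2.resize(im[120:320,150:450] if n=='scene' else im[90:390,200:440],None,fx=2.6 if n=='scene' else 2,fy=2.6 if n=='scene' else 2,interpolation=cv2.INTER_CUBIC); cv2.imwrite(f"pics/{n}0z.png",im2)
E
```

```text
scene blue 730 [389.2 195.8] depth med [378.5 187.6  43.8] top [31.2 43.8 47.6] ext [89. 89. 21.]
scene blue 373 [321.  207.1] depth med [561.8  95.8  36.2] top [27.3 36.2 39.9] ext [61. 62. 17.]
scene blue 988 [302.4 257.1] depth med [714.4 211.9  44.3] top [32.7 44.3 47.8] ext [88. 89. 20.]
scene green 1016 [354.4 235.6] depth med [532.6 214.2  -0.6] top [-4.1 -0.6  2.9] ext [104. 105.   9.]
scene purple 57 [284.8 153.9] depth med [552.  -95.9 101.5] top [ 96.4 101.5 105.9] ext [40. 13. 11.]
scene purple 219 [299.6 171.1] depth med [534.7 -46.2  58. ] top [29.9 58.  83.5] ext [25. 64. 56.]
scene purple 25 [278.1 194.8] depth med [618.7 -46.7   6.1] top [3.1 6.1 9.1] ext [11. 41.  8.]
scene purple 292 [397.1 289.8] depth med [588.7 437.   50.2] top [ 9.2 50.2 67.7] ext [30. 34. 67.]
side blue 585 [309.8 224. ] depth med [556.7  99.1  37.6] top [25.6 37.6 40.5] ext [58. 59. 18.]
side blue 1452 [231.3 251. ] depth med [706.  213.9  45.1] top [32.  45.1 47.6] ext [87. 88. 21.]
side blue 1535 [389.  266.9] depth med [371.4 191.   44.9] top [31.2 44.9 47.5] ext [86. 89. 21.]
side green 1787 [310.7 276.7] depth med [5.326e+02 2.156e+02 5.000e-01] top [-2.1  0.5  3. ] ext [101. 101.   6.]
side purple 75 [326.5 147.7] depth med [552.1 -96.4 103.1] top [ 98.6 103.1 107. ] ext [38. 12. 10.]
side purple 345 [329.6 175.7] depth med [535.3 -46.3  58.5] top [32.6 58.5 84.6] ext [23. 61. 56.]
side purple 449 [266.6 358.3] depth med [570.4 440.8  56.9] top [12.  56.9 67.8] ext [33. 28. 61.]
```

View pics/scene0z.png

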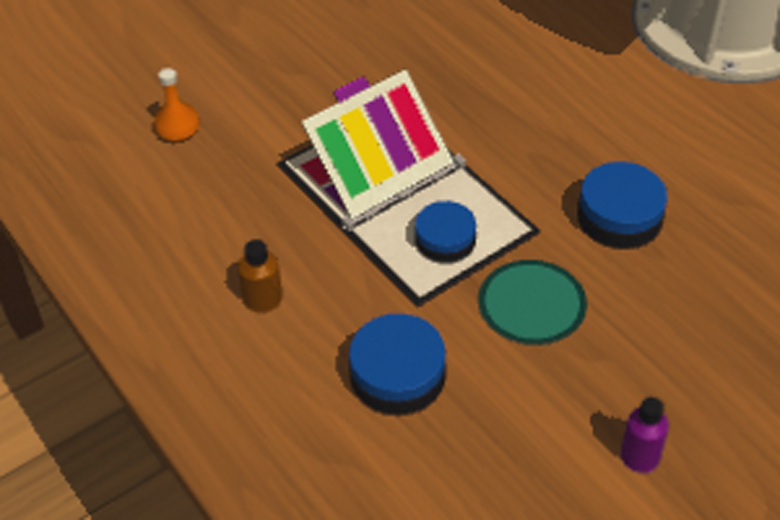

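View pics/side0z.png

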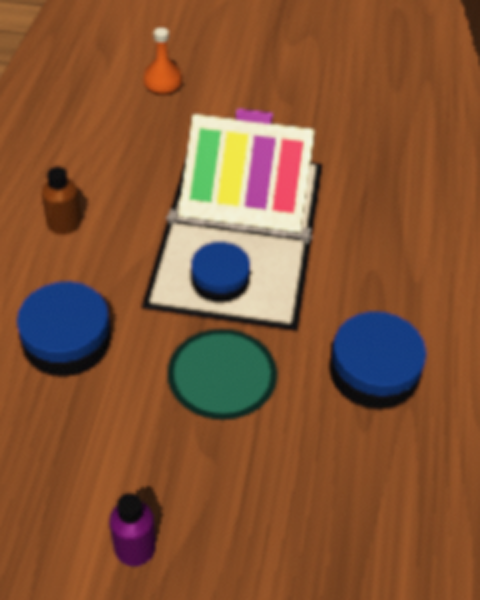

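The zoomed pictures show the tin centred on the +y page, the mat just beyond that page's edge, and the hinge bosses at both ends of the spine. In the scene crop the board's corners are at (420,300), (538,231) and (282,158).

Run:
```python
from h import *
Z={'scene':lambda p:(np.array(p)+.5)/2.6-.5+[150,120],'side':lambda p:(np.array(p)+.5)/2-.5+[200,90]}
for n in ("scene","side"):
    im=cv2.imread(f"pics/{n}0.png");D=np.load(f"pics/{n}0.npy");C=cam(n)
    tin=[(309.8,224),(321,207)]
    for col,z in (('blue',38),('green',0)):
        for s,c,px in blobs(im,col,200):
            if s[4]>1100 and col=='blue': continue
            if col=='blue' and not (300<c[0]<325 and 200<c[1]<230): continue
            P=plane(C,px,z)[:,:2]
            if col=='blue':
                zz=D[px[:,1],px[:,0]];Q=C[2]+rays(C,px)*zz[:,None]; P=P[Q[:,2]>34.5]
            (x,y),r=cv2.minEnclosingCircle(P.astype(np.float32)); print(n,col,'circle',round(x,1),round(y,1),'r',round(r,1),'mean',P.mean(0).round(1))
    cor={'scene':[(420,302),(539,231),(280,158)],'side':[(146,306),(298,328),(320,162)]}[n]
    print('corners',plane(C,[Z[n](c) for c in cor],6).round(1).tolist())
    bos={'scene':[(349,225),(461,160)],'side':[(171,216),(309,235)]}[n]
    print('boss',plane(C,[Z[n](c) for c in bos],16).round(1).tolist())
    # leaf face: saturated stripes / white leaf depth pts fit plane
    hsv=cv2.cvtColor(im,cv2.COLOR_BGR2HSV)
    ys,xs=np.mgrid[0:400,0:640]
    P=(C[2]+rays(C,np.c_[xs.ravel(),ys.ravel()])*D.ravel()[:,None])
    m=(P[:,2]>30)&(P[:,2]<110)&(P[:,0]>440)&(P[:,0]<680)&(P[:,1]>-125)&(P[:,1]<30)&(D.ravel()>0)
    Q=P[m];Q=Q[::1];c=Q.mean(0);u,s,v=np.linalg.svd(Q-c,full_matrices=False);nn=v[2]*np.sign(v[2][2])
    print('leaf plane',c.round(1),nn.round(3),'rms',(s[2]/len(Q)**.5).round(2),'tilt',np.arccos(nn[2]).round(3),'dir',np.degrees(np.arctan2(nn[1],nn[0])).round(1))
    # bystanders: points above table in regions
    for nm,(x0,x1,y0,y1) in {'all':(250,850,-250,520)}.items():
        g=np.zeros((160,130),np.uint8)
        mm=(P[:,2]>12)&(P[:,0]>x0)&(P[:,0]<x1)&(P[:,1]>y0)&(P[:,1]<y1)&(D.ravel()>0); Q=P[mm]
        g[((Q[:,1]-y0)/5).astype(int),((Q[:,0]-x0)/5).astype(int)]=1
        k,l,st,ce=cv2.connectedComponentsWithStats(g)
        for i in range(1,k):
            if st[i][4]>8:
                sel=Q[l[((Q[:,1]-y0)/5).astype(int),((Q[:,0]-x0)/5).astype(int)]==i]
                print('obj',sel.min(0).round(0),sel.max(0).round(0))
```

```text
scene blue circle 560.6 93.6 r 34.9 mean [560.2  93.1]
scene green circle 532.5 213.3 r 58.3 mean [533.  214.2]
corners [[634.5, 144.4, 6.0], [463.2, 144.1, 6.0], [635.2, -137.0, 6.0]]
boss [[636.1, 12.1, 16.0], [468.9, 7.0, 16.0]]
leaf plane [554.8 -55.   65.7] [-0.01   0.668  0.744] rms 2.68 tilt 0.731 dir 90.9
obj [ 687. -250.   13.] [ 735. -232.   50.]
obj [ 466. -104.   12.] [639.  14. 108.]
obj [747.  10.  12.] [790.  56.  89.]
obj [525.  57.  12.] [594. 129.  44.]
obj [320. 134.  12.] [423. 232.  49.]
obj [663. 155.  12.] [762. 256.  51.]
obj [557. 410.  12.] [598. 450.  92.]
side blue circle 557.0 94.7 r 34.4 mean [558.   93.8]
side green circle 533.0 212.6 r 57.0 mean [532.7 214.5]
corners [[633.5, 144.0, 6.0], [459.9, 141.6, 6.0], [466.8, -137.8, 6.0]]
boss [[634.7, 8.1, 16.0], [464.9, 6.6, 16.0]]
leaf plane [552.4 -54.6  65.4] [-0.008  0.668  0.744] rms 2.17 tilt 0.731 dir 90.7
obj [ 684. -250.   12.] [ 732. -231.   88.]
obj [ 463. -103.   12.] [641.  18. 109.]
obj [743.  14.  12.] [785.  55.  86.]
obj [524.  55.  12.] [593. 126.  43.]
obj [323. 132.  12.] [421. 233.  49.]
obj [659. 153.  12.] [758. 255.  50.]
obj [556. 409.  12.] [596. 448.  93.]
```

Both views agree within about 3 mm:

| Item | Measured | Check |
|---|---|---|
| Tin | (559, 94), r ≈ 35 | matches 70 mm diameter |
| Mat | (533, 213), r ≈ 58 | matches 120 mm diameter |
| Binder | centre (549, 4), yaw ≈ 0.01 | |
| Leaf | ≈ 0.73 rad | puts the tab at y ≈ -103, z ≈ 106; blob at (552, -96, 102) agrees |

Next I push the tin with both fingers straddling it.

Run:
```python
from h import *
tin=np.array([559.,94]);mat=np.array([533.,213])
d=(mat-tin)/np.linalg.norm(mat-tin);psi=np.arctan2(d[1],d[0])-np.pi
A=[0,np.pi/2,psi]
manip.set_gripper(40)
s=tin-52*d
manip.move_to([*s,220],A); print(manip.state()['position'],manip.state()['width'])
manip.movel([*s,60],feed=200); manip.movel([*s,13],feed=60,threshold=15)
st=manip.state();print(st['position'],st['force'],st['clock'])
e=mat-39*d-30*d
manip.movel([*e,12],feed=50)
st=manip.state();print(st['position'],st['force'],st['clock'])
for n in ("scene","side"):
    p,D=snapshot(n);cv2.imwrite(f"pics/{n}1.png",p);np.save(f"pics/{n}1.npy",D)
im=cv2.imread("pics/side1.png")[140:340,220:420];cv2.imwrite("pics/side1z.png",cv2.resize(im,None,fx=3,fy=3))
C=cam('side')
for s_,c,px in blobs(cv2.imread("pics/side1.png"),'blue',100): 
    P=depthpts(C,px,np.load("pics/side1.npy"));print(c,np.median(P,0).round(1),P.max(0).round(0))
```

```text
[570.20946558  42.43030092 220.01186961] 39.870953380263096
[570.29566013  43.20860584  13.14107508] [ 0.44305415  0.57834584 -0.45161467] 5.4833
[547.73846238 145.47098905  11.99992918] [ 0.02651954 -0.05257101  0.53316697] 7.7333
[231.27724138 251.0737931 ] [705.9 214.1  45.2] [756. 256.  50.]
[310.08551724 258.51034483] [538.8 190.6  31.5] [572. 218.  37.]
[388.95247396 266.91927083] [371.5 190.8  44.9] [419. 230.  49.]
```

View pics/side1z.png

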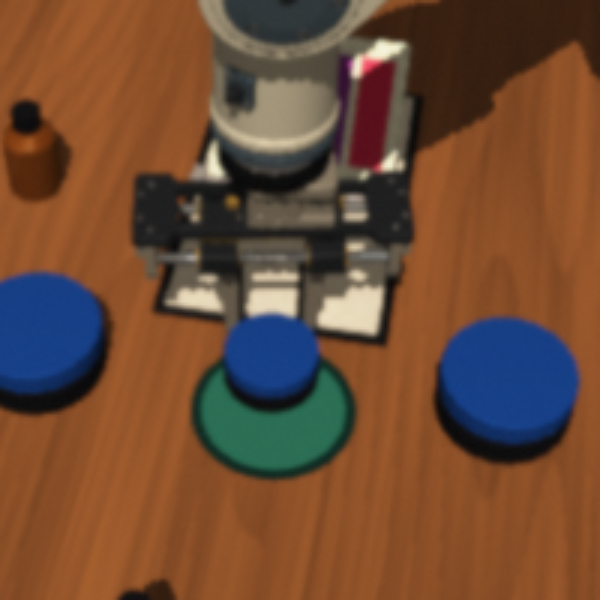

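The tin (crop at (271,358)) is off the board and straddles the mat's near rim at about (540,186), with its lid at 32 mm, so it is flat. I push it the rest of the way, then retreat and check.

```bash
cat >> h.py <<'E'
def tinpos(n,im,D,z=32):
    C=cam(n);out=[]
    for s,c,px in blobs(im,'blue',150):
        zz=D[px[:,1],px[:,0]];Q=C[2]+rays(C,px)*zz[:,None]
        med=np.median(Q,0)
        if abs(med[0]-545)<80 and 60<med[1]<290:
            k=Q[:,2]>z-3.5;P=plane(C,px[k],z)[:,:2];(x,y),r=cv2.minEnclosingCircle(P.astype(np.float32))
            A=np.c_[Q[k][:,:2],np.ones(k.sum())];co=np.linalg.lstsq(A,Q[k][:,2],rcond=None)[0]
            out.append((round(x,1),round(y,1),'r',round(r,1),'mean',P.mean(0).round(1),'topz',np.median(Q[k][:,2]).round(1),'slope',co[:2].round(3)))
    return out
E
python3 - <<'E'
from h import *
st=manip.state();p=st['position'];
for n in("scene","side"): print(n,tinpos(n,cv2.imread(f"pics/{n}1.png"),np.load(f"pics/{n}1.npy")))
tin=np.array([559.,94]);mat=np.array([533.,213]);d=(mat-tin)/np.linalg.norm(mat-tin)
e=mat-39*d
manip.movel([*e,12],feed=50)
st=manip.state();print(st['position'],st['force'],st['clock'])
manip.movel([*(e-25*d),14],feed=100); manip.movel([*(e-25*d),230],feed=200)
manip.set_gripper(0)
manip.move_to([549,-170,230],[0,np.pi/2,-np.pi/2+.01])
for n in("scene","side"):
    q,D=snapshot(n);cv2.imwrite(f"pics/{n}2.png",q);np.save(f"pics/{n}2.npy",D);print(n,tinpos(n,q,D))
    C=cam(n)
    for s,c,px in blobs(q,'green',50): print('mat',c)
    for s,c,px in blobs(q,'purple'):
        P=depthpts(C,px,D); 
        if len(P): print('purple',np.median(P,0).round(1))
st=manip.state();print(st['position'],st['width'],st['clock'])
cv2.imwrite("pics/side2z.png",cv2.resize(cv2.imread("pics/side2.png")[80:340,200:440],None,fx=2.2,fy=2.2))
E
```

```text
scene [(543.2, 186.9, 'r', 35.8, 'mean', array([542.5, 185.2]), 'topz', np.float64(31.2), 'slope', array([0.779, 0.822]))]
side [(540.5, 185.1, 'r', 35.4, 'mean', array([540.1, 186. ]), 'topz', np.float64(31.9), 'slope', array([-0.2  ,  1.158]))]
[541.23401846 175.0384835   11.96672346] [ 0.39784761 -1.35885603  0.03248939] 8.5833
scene [(536.7, 218.0, 'r', 36.9, 'mean', array([535.7, 215.8]), 'topz', np.float64(30.9), 'slope', array([0.773, 0.719]))]
mat [354.10179641 239.51097804]
purple [-784.  -258.1  110.7]
purple [-680.6  208.7  118.4]
purple [-677.1 -687.3 -270.7]
purple [-783.5  236.3 -236. ]
purple [553.  -95.4 102.4]
purple [534.7 -46.2  56.6]
purple [-203.6  607.1   94.8]
purple [618.  -47.9   6.7]
purple [589.2 436.7  50.9]
purple [372.  716.6  60.5]
purple [491.5 656.3  56.1]
side [(533.9, 215.1, 'r', 35.1, 'mean', array([533.6, 215.6]), 'topz', np.float64(31.7), 'slope', array([-0.201,  1.133]))]
mat [310.89807475 282.1211778 ]
purple [552.  -96.  102.8]
purple [535.3 -46.4  58.3]
purple [570.4 440.6  57. ]
[ 549.35246851 -168.76115355  230.0406202 ] 0.6686450622087873 12.2333
```

View pics/side2z.png

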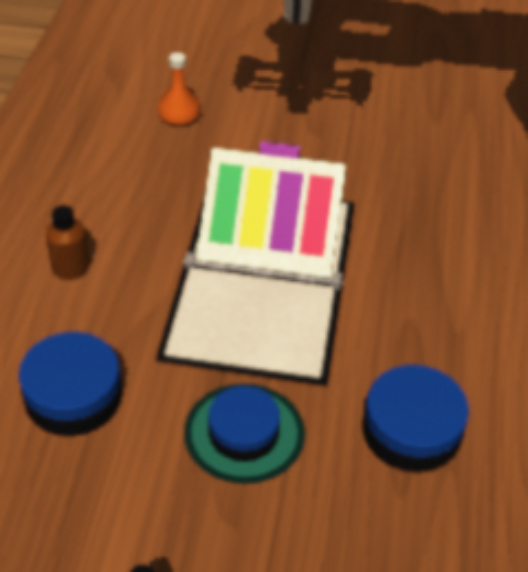

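The tin (crop at (245,420)) stands inside the mat at (535,216), about 3 mm off centre, with its lid at 31–32 mm, so it is flat. The fitted lid slope is meaningless because the mask includes rim pixels. The leaf is unmoved. Now I sweep it along an arc with shut fingertips.

```bash
cat > leaf.py <<'E'
from h import *
hy,hz,x=4.,9.5,551.
def wp(th,r=124.):
    t=np.array([np.sin(th),np.cos(th)]);u=np.array([-np.cos(th),np.sin(th)])
    if th<np.pi/2:
        y=hy+(144*u-2.5*t)[0]-10; z=hz+r*u[1]
    else:
        P=r*u-2.5*t; y=hy+P[0]-10; z=hz+P[1]
    return [x,y,z]
E
python3 - <<'E'
from leaf import *
w0=wp(.65); manip.movel([x,-170,w0[2]],feed=200)
print(manip.movel([x,w0[1]-5,w0[2]],feed=100,threshold=10))
for th in np.linspace(.8,1.75,7):
    manip.movel(wp(th),feed=70)
    st=manip.state();print(th.round(2),st['position'].round(1),st['force'].round(1),round(st['clock'],2))
for n in("scene","side"):
    q,D=snapshot(n);cv2.imwrite(f"pics/{n}3.png",q)
cv2.imwrite("pics/scene3z.png",cv2.resize(cv2.imread("pics/scene3.png")[100:300,200:440],None,fx=3,fy=3))
E
```

```text
False
0.8 [ 551.5 -107.9   98.9] [ 0.1 -0.6  0.9] 14.17
0.96 [551.2 -90.6 110.9] [ 0.6 -1.2  1.2] 14.62
1.12 [550.8 -70.8 120.8] [ 0.1  0.5 -0.4] 15.08
1.27 [551.1 -49.8 128.2] [-0.1  0.5 -0.4] 15.55
1.43 [551.1 -27.7 132.4] [0.2 0.5 0.5] 16.02
1.59 [551.   -5.4 133.5] [-0.7  0.1  0.4] 16.49
1.75 [551.   14.2 131.9] [ 0.3 -0.8  0.1] 16.93
```

View pics/scene3z.png

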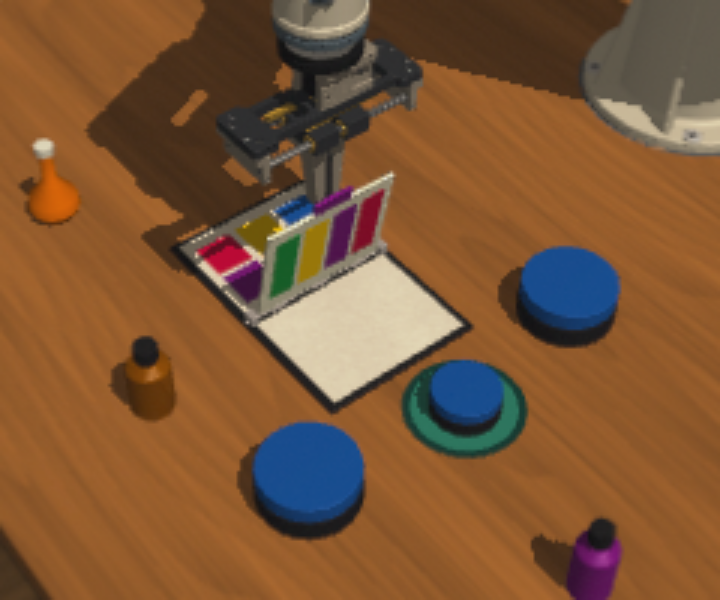

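The leaf (crop at (328,245)) now stands just past upright against the fingertips, and the tin is still on the mat. I carry on down to flat.

Run:
```python
from leaf import *
for th in np.linspace(1.9,3.05,8):
    hit=manip.movel(wp(th),feed=70,threshold=25)
    st=manip.state();print(th.round(2),hit,st['position'].round(1),st['force'].round(1),round(st['clock'],2))
    if hit: break
w=wp(3.14); hit=manip.movel([x,w[1],9],feed=20,threshold=12)
st=manip.state();print('press',hit,st['position'].round(1),st['force'].round(1),round(st['clock'],2))
manip.hold(.3);p=manip.state()['position']
manip.movel([x,p[1],60],feed=60); manip.movel([x,p[1],240],feed=200)
manip.move_to([549,-170,240],[0,np.pi/2,-np.pi/2+.01])
for n in("scene","side"):
    q,D=snapshot(n);cv2.imwrite(f"pics/{n}4.png",q);np.save(f"pics/{n}4.npy",D);print(n,tinpos(n,q,D))
    C=cam(n);ys,xs=np.mgrid[0:400,0:640];P=(C[2]+rays(C,np.c_[xs.ravel(),ys.ravel()])*D.ravel()[:,None])
    m=(abs(P[:,0]-549)<60)&(P[:,1]>20)&(P[:,1]<125)&(D.ravel()>0);Q=P[m]
    co=np.linalg.lstsq(np.c_[Q,np.ones(len(Q))][:,[0,1,3]],Q[:,2],rcond=None)[0];print('leaf z med',np.median(Q[:,2]).round(1),'slope',co[:2].round(3))
    for nm,c in dict(amber=(766,34),purple=(577,430),flask=(709,-242)).items():
        k=(abs(P[:,0]-c[0])<45)&(abs(P[:,1]-c[1])<45)&(P[:,2]>12)&(P[:,2]<120);D0=np.load(f"pics/{n}0.npy")
        P0=(C[2]+rays(C,np.c_[xs.ravel(),ys.ravel()])*D0.ravel()[:,None]);k0=(abs(P0[:,0]-c[0])<45)&(abs(P0[:,1]-c[1])<45)&(P0[:,2]>12)&(P0[:,2]<120)
        print(nm,(P[k].mean(0)-P0[k0].mean(0)).round(1))
print(manip.state()['clock'],manip.state()['force'])
cv2.imwrite("pics/scene4z.png",cv2.resize(cv2.imread("pics/scene4.png")[100:300,200:440],None,fx=3,fy=3))
```

```text
1.9 False [550.9  32.3 127.5] [ 0.1 -0.3  0.1] 17.44
2.06 False [550.9  51.  119.7] [ 0.2  0.3 -0.1] 17.88
2.23 False [550.8  68.2 108.8] [-0.7 -0.9 -0.1] 18.32
2.39 False [550.7  83.5  95.3] [ 0.4 -0.2  1. ] 18.77
2.56 False [550.7  96.3  79.5] [ 0.8 -0.3  0.2] 19.21
2.72 False [550.6 106.4  61.8] [ 1.  -1.  -0.6] 19.65
2.89 False [550.6 113.4  42.8] [ 0.3 -0.3  0.5] 20.09
3.05 False [550.5 117.2  22.7] [-0.1 -0.9  0.5] 20.53
press True [551.2 117.9  12.2] [-2.9 -0.4  9.9] 21.12
scene [(535.1, 216.9, 'r', 34.5, 'mean', array([535.9, 216.2]), 'topz', np.float64(30.8), 'slope', array([0.842, 0.788]))]
leaf z med 11.0 slope [-0.001  0.001]
amber [-0.1 -0.2  0.8]
purple [-0.1 -0.1  0.3]
flask [-0.2  0.4  0.3]
side [(533.9, 215.4, 'r', 35.3, 'mean', array([533.4, 215.8]), 'topz', np.float64(31.8), 'slope', array([ 0.001, -0.008]))]
leaf z med 12.4 slope [0.001 0.001]
amber [-0.  -0.3  0.4]
purple [ 0.1 -0.1  0.1]
flask [-0.2 -0.  -0.2]
24.6333 [-0.19518721 -0.35540242  0.13457396]
```

View pics/scene4z.png

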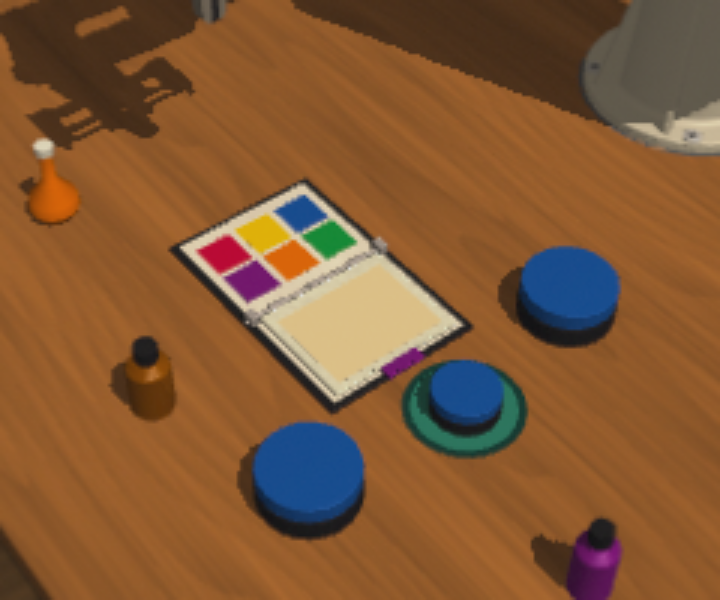

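The leaf lies flat on the +y page (tab at crop (402,362)), and the tin stands on the mat at (467,395). The arm is clear, so I hand the job in.

```bash
python3 -c "
from rig import manip
print(manip.job_done(), manip.state()['clock'])"
```

```text
the job is handed in; nothing more can be done
the job is handed in; nothing more can be done
```

I pushed the small tin off the binder onto the mat with two straddling fingers. Then I swept the leaf over the spine with the shut fingertips and pressed it down lightly, about 10 N. I withdrew clear and handed the job in; the last clock reading before that was 24.6 s of the 54 s allowed.

Last checks:
- **Tin:** centre at (534–535, 215–217), about 3–4 mm from the mat's centre at (533, 213). Its lid is at 31–32 mm, which is flat on the counter.
- **Leaf:** its surface is 11–12.4 mm above the counter (12 mm expected), with a slope of 0.001.
- **Bottles and flask:** moved less than 1 mm, which is within measuring noise.
- **Robot:** force on the tool back to about 0.4 N, so it touches nothing.

One check disagreed. The lid-tilt fit from the depth images gave meaningless slopes in most views because rim pixels got into the mask. In the final side view it read 0.008, so I judged flatness from that, the lid height and the pictures. No verdict was reported at hand-in.

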